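# Load the sample vial into the photometer and hold it in the beam

### The job

Stand the capped sample vial from the bench upright, right down in the one free bay of the photometer's sliding carriage, without disturbing the two vials already in it, and let go of it. Then pull the carriage out by the black knob on its rod, against the return spring, until the sample vial stands centred in the light path between the two lens barrels, and keep holding the knob there for the reading: finish while still holding it. Leave the other things on the bench alone.

Things in the scene. Friction and masses are not known exactly. Their poses are not given: they have to be found in the camera images.
- photometer: Open bench photometer, fixed: cross-shaped aluminium base 272 mm along the slide, 236 mm across. A finned grey lamp house and a white detector house (80 mm tall, |x| < 22, |y| 49 to 112 mm) face each other across the slide. Origin: on the bench under the beam, midway between them. The rod is pulled out towards its -x; y runs along the beam, z up. End plates 52 mm tall at x = -112 and 144 mm.
- beam (a point): Point on the light beam, 58 mm above the bench, midway between the two lens barrels (20 mm diameter, their ends 52 mm apart); axes as the photometer's.
- carriage (a joint): How far the carriage is pulled out (m): 0 at home, at most 0.120. 0.044 brings bay 1 into the beam, 0.078 bay 2, 0.112 bay 3; at each, one of the dark rings engraved on the rod is flush with the outer face of its brass bushing. The spring pulls back with about 4 N at 0, 10 N at 0.112, plus 0.6 N friction; let go, the carriage runs home.
- bay1 (a point): Centre of the mouth of bay 1, the bay nearest the knob: a round socket, 28 mm diameter, in the black block of the carriage. Mouth 43 mm above the bench, 24 mm deep. Moves with the carriage; axes as the photometer's.
- bay2 (a point): Centre of the mouth of bay 2, the middle one, 34 mm beyond bay 1; otherwise as bay 1.
- bay3 (a point): Centre of the mouth of bay 3, farthest from the knob, 34 mm beyond bay 2; otherwise as bay 1. Two of the three bays hold the standard vials, the third is free; which one differs from start to start. On the floor of the free bay lies a loose rubber cushion disc, 3 mm thick, so that a vial seated there has its underside 22 mm above the bench.
- pull_knob: Black knob on the end of the rod: a grip 24 mm in diameter and 26 mm long with a 32 mm flange (7 mm thick) at its outer end. Origin: on the rod's axis in the middle of the knob, 34 mm above the bench, free all round; it can swivel on the rod; at home its inner end is 20 mm from the brass bushing in the end plate. Axes as the photometer's: it moves level, towards -x.
- sample_vial: The sample: a round clear glass vial with a white screw cap, 24 mm diameter, 72 mm tall in all (cap 18 mm tall), about 35 g, its foot slightly chamfered, standing on the bench to the left of the photometer. Origin: centre of its underside, z up.
- standard_a: Standard vial, same form and size as the sample, standing in a bay (underside 19 mm above the bench, its top 48 mm above the block). Origin: centre of its underside.
- standard_b: The other standard vial, like standard_a, in another bay.
- bench_timer: Bench timer, 47 x 66 x 66 mm, at the back right; to be left alone. Origin under its middle.
- drop_bottle: White dropping bottle with a red cap, 49 mm diameter, 138 mm tall, at the back right; to be left alone.
- cup: Small clear open cup, 40 mm diameter, 25 mm tall, at the left; to be left alone.
- pen: Marker pen lying at the front right, 14 x 134 mm; to be left alone.
- bulb: Red pipette bulb lying at the left front, 42 x 107 mm; to be left alone.
- small_vial: Small glass vial with a white stopper, 16 x 54 mm, lying on its side at the front; to be left alone.
- flask: Conical flask with stopper, 64 mm diameter, 106 mm tall, at the back; to be left alone.
- stopper: Rubber stopper, 26 mm diameter, 28 mm tall, at the back right; to be left alone.

How it is judged:
On the way:
1. the sample vial stands upright, right down in the free bay, and is let go ((horizontal distance between sample_vial and bay1 below 0.004 m or horizontal distance between sample_vial and bay2 below 0.004 m or horizontal distance between sample_vial and bay3 below 0.004 m) and z of sample_vial in the frame of photometer between 0.017 and 0.0255 m and angle between sample_vial's own z axis and vertical below 0.1 rad and contact force between the fingers and sample_vial below 0.3 N), for 0.3 s.
At the end, for the whole second after the job is handed in: The fingers hold the pull knob (over 2 N), carriage drawn out and still; the sample vial stands upright, let go, right down in its bay (4 mm of its centre, underside 17 to 25.5 mm above the bench), within 5 mm of the light beam; both standards still stand right down in theirs (all of step 1 and x of sample_vial in the frame of beam between -0.005 and 0.005 m and velocity of joint carriage between -0.02 and 0.02 m/s and contact force between the fingers and pull_knob above 2 N and z of standard_a in the frame of photometer between 0.015 and 0.024 m and angle between each of standard_a, standard_b's own z axis and vertical below 0.12 rad and z of standard_b in the frame of photometer between 0.015 and 0.024 m); the arm keeps its last pose, push and grip.
It fails at once if a standard vial is lifted out of its bay or tipped (z of any of standard_a, standard_b in the frame of photometer above 0.03 m or angle between any of standard_a, standard_b's own z axis and vertical above 0.3 rad).
It fails at once if one of the other things on the bench is pushed away by more than 3 cm or knocked over (distance of any of bench_timer, drop_bottle, cup, pen, bulb, small_vial, flask, stopper from where it was at the start of the episode above 0.03 m or angle between any of bench_timer, cup, drop_bottle, flask, stopper's own z axis and vertical above 0.5 rad).
It also fails if it takes over 51 s, if anything falls off the work surface, if the arm or the gripper's body presses on something with over 40 N, if the wrist force passes 120 N, or if a joint passes its speed limit or range.

### The arm

A 6-joint arm with a two-finger parallel gripper is mounted at the origin on a cart in front of the work surface, level with it; the furniture and walls round the work are solid. World frame = base frame: x ahead of the robot, y to its left, z up, the work surface at z = 0. Lengths are in m, angles in rad, forces in N, time in s.
With the tool pointing down it reaches from about 0.375 to 0.9 m from the base axis. Payload 3.1 kg.
Tool frame: the origin (TCP) lies at the very end of the fingers, on their centre line; the grasp point (between the pads) lies 19 mm behind it; z points along the fingers, y is the line along which they close (so a half turn about z gives the same grasp; the last joint's range is limited). The gripper opens to 87 mm and grips with 3 to 60 N. Pads are 19 mm wide; open, the fingers measure 117 mm over their backs; the gripper's body (75 mm by 190 mm) begins 51 mm behind the grasp point.
Start: joints at [0.965, 0.527, 1.433, -0, 1.181, -0.178], TCP at [0.259, 0.569, 0.223] pointing down, gripper open.
Joint ranges: [-3.08, 3.08], [-0.75, 2.2], [0.22, 2.44], [-1.43, 4.57], [0, 2.65], [-2.85, 2.85]. Speed limits (rad/s): [2.79, 2.79, 3.14, 3.14, 3.14, 3.14].

### API

Orientations are given as a unit quaternion [x, y, z, w].
In Python, from rig import robot gives the robot as it stands. The module is installed in compiled form; this text tells all that it offers.
- The arm moves only by the tool play_rows, never from a script. Its argument "steps" is one flat list of numbers, 5 for each row, row after row: the opening, from -1 (shut) to 1 (fully open), then the shift along the tool's x, y, z as a fraction of full scale, then the turn about the tool's z as a fraction of full scale. In form: [claw, tx, ty, tz, twist, claw, tx, ty, tz, twist, ...]. A call has exactly 10 rows; each row shifts and turns the commanded pose from where the row before left it, along the tool's axes as they then stand; what a row does not reach is not made up. Full scale, the value 1, is 0.03 m for a shift and 0.1 rad for a turn. A row lasts 1/10 s, in which the tool goes at most 50 mm and 8.59 degrees, less where a joint would pass 70% of its speed; a pose out of reach is approached as far as the arm can. A call with a number of a shift or a turn outside -1 to 1 is refused whole. A call with a gripper value outside its range is refused whole. The fingers move at their own pace and stop on an object; "grip_force" is the grip in N (left out, the last holds). Time passes only in rows, so rows that do not move let the fingers close, or fill a call up. It gives the time, the measured TCP pose, the force, the opening and the grip force at its end, in the units of the state.
- robot.get_obs(): the state, without advancing time (a new reading comes with each control period).
- robot.camera(name): name is "scene" or "side" or "wrist"; returns a dict with "image" (400x640x3 uint8, red, green, blue), "mtx" (3x3 intrinsics, pixels), "rvec" (rotation vector, rad) and "tvec" (3), from world to camera coordinates, as OpenCV has them. Camera axes: x right, y down, z forward; pixel columns grow to the right and rows downward; lengths in m; the calibration is good to about 2 mm. A picture is of the moment at which its call begins. There is no depth.
- robot.hand_in(): hands the job in; it is judged then, once.
The state is a dict: "time": time; "q": joint angles; "joint_velocities": joint speeds; "joint_torque": joint torques, N m; "position": TCP position; "tool_rot": TCP orientation; "ft_force": force on the tool from outside, world axes, zero at the start; "moment": the same for the moment, N m; "grip_width": finger opening in m; "grip_force": force on a finger pad.
Only numpy, scipy, OpenCV 4.12 (cv2) and the standard library are available. Lean on these libraries where they do the work, as an engineer would, in place of code of your own. Each camera call takes 0.05 s, during which the arm holds its last target. There are 200 camera calls.

## Working session

There is one attempt and no reset: what is moved stays moved. The work goes in short steps, Python scripts to look and compute and a tool call to move; the robot and the scene stay as the last step left them, time stands still between calls to the robot, and variables do not carry over. Pictures are saved under pics/ and viewed, at most 10 in all, crops included, and the job is handed in when it is done.

Besides the shell and the picture viewer there is one more tool, called after ">>>" by a JSON object that holds its "api" and its "payload", one argument or row to a line. play_rows: Moves the arm, as the interface text tells. Shift numbers are shares of 0.03 m and turn numbers shares of 0.1 rad, none past 1 either way. Its arguments: {"type":"object","properties":{"steps":{"type":"array"},"grip_force":{"type":"number"}},"required":["steps"]}

```bash
mkdir -p pics; cat > h.py <<'E'
import numpy as np, cv2
from rig import robot
def cam(n):
    c=robot.camera(n); c['R']=cv2.Rodrigues(np.array(c['rvec'],float))[0]; c['t']=np.array(c['tvec'],float).ravel(); c['K']=np.array(c['mtx'],float); return c
def save(c,f): cv2.imwrite('pics/'+f,cv2.cvtColor(c['image'],cv2.COLOR_RGB2BGR))
def ray(c,p):
    d=c['R'].T@np.linalg.solve(c['K'],[p[0],p[1],1]); return -c['R'].T@c['t'],d
def plane(c,p,z):
    o,d=ray(c,p); return o+d*(z-o[2])/d[2]
def proj(c,X): return cv2.projectPoints(np.array(X,float).reshape(-1,3),c['R'],c['t'],c['K'],None)[0].reshape(-1,2)
def tri(c1,p1,c2,p2):
    o1,d1=ray(c1,p1);o2,d2=ray(c2,p2)
    s=np.linalg.lstsq(np.c_[d1,-d2],o2-o1,rcond=None)[0]
    a,b=o1+d1*s[0],o2+d2*s[1]; return (a+b)/2,np.linalg.norm(a-b)
E
python3 - <<'E'
from h import *
o=robot.get_obs(); print({k:np.round(v,3) for k,v in o.items()})
for n in('scene','side'):
    c=cam(n); save(c,n+'0.png'); print(n,-c['R'].T@c['t'],c['R'][2])
E
```

```text
{'time': np.float64(0.0), 'q': array([ 0.964,  0.528,  1.434, -0.   ,  1.181, -0.178]), 'joint_velocities': array([-0.001, -0.001, -0.001, -0.001, -0.001,  0.001]), 'joint_torque': array([-1.0000e-03, -4.4004e+01, -1.7660e+01,  6.3000e-02,  5.8000e-02,
       -0.0000e+00]), 'position': array([0.259, 0.568, 0.222]), 'tool_rot': array([ 0.212,  0.977, -0.001, -0.   ]), 'ft_force': array([0.056, 0.146, 0.601]), 'moment': array([-0.045, -0.034, -0.073]), 'grip_force': np.float64(0.0), 'grip_width': np.float64(0.087)}
scene [-0.18598476 -0.4943792   0.87643836] [ 0.60877641  0.39461155 -0.68823906]
side [ 0.5032234  -0.88774311  0.81938475] [ 0.00974982  0.75744432 -0.65282696]
```

View pics/scene0.png

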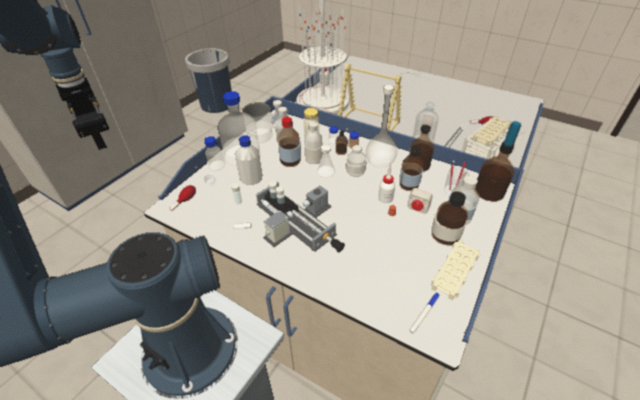

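View pics/side0.png

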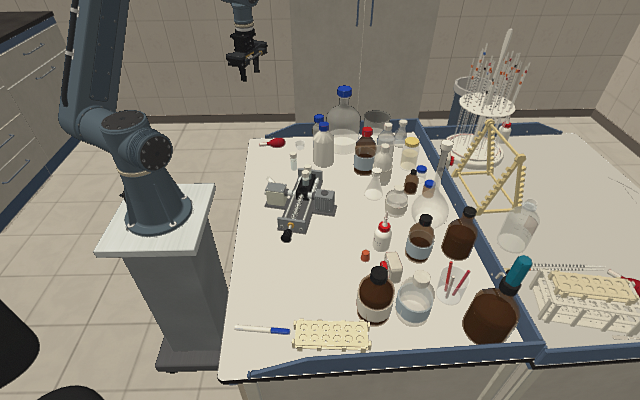

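The scene view shows the sample vial at about (237,195), the photometer around (295,215) and the knob at (338,245). In the side view they are at (294,160), (303,195) and (286,236). I'll get coarse positions from these two views.

```bash
python3 - <<'E'
from h import *
a=cam('scene');b=cam('side')
for n,p,q in(('vialcap',(237,188),(293.5,154)),('knob',(338,245),(286,236)),('standard',(273,187),(305,172))):
    print(n,tri(a,p,b,q))
A=cv2.resize(a['image'][175:255,165:350],None,fx=4,fy=4,interpolation=2)
B=cv2.resize(b['image'][145:245,255:350],None,fx=6,fy=6,interpolation=2)
for n,I in(('a',A),('b',B)): cv2.imwrite(f'pics/c{n}.png',I[...,::-1])
E
```

```text
vialcap (array([0.43445521, 0.22613665, 0.06760969]), np.float64(0.009706400273511464))
knob (array([ 0.42271299, -0.14756169,  0.03765978]), np.float64(0.0021924670096540263))
standard (array([0.48001554, 0.11627898, 0.07759582]), np.float64(0.008173407700547843))
```

View pics/cb.png

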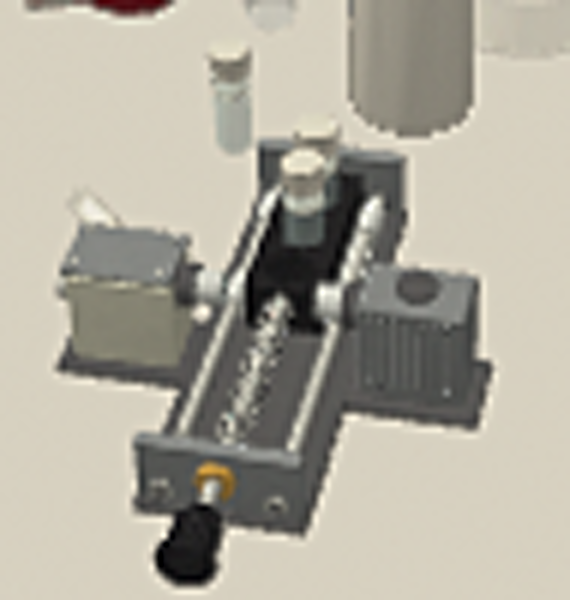

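The cropped side view shows standards in the far and middle bays, so bay 1 looks free. The knob is at the lower left. I'll bring the wrist camera over for precise measurement.

>>> {"api": "play_rows", "payload": {
  "steps": [1,-1,-0.8,-0.3,0,1,-1,-0.8,-0.3,0,1,-1,-0.8,0,0,1,-1,-0.8,0,0,1,-1,-0.8,0,0,1,-1,-0.8,0,0,1,-1,-0.8,0,0,1,-1,-0.8,0,0,1,-0.5,-0.4,0,0,1,0,0,0,0]
}}

```text
time: 1.2
position: [0.4078, 0.2753, 0.2405]
tool_rot: [0.214, 0.977, -0.0, 0.0]
ft_force: [-0.0, 0.0, -0.9]
grip_width: 0.0872
grip_force: 0.0
```

>>> {"api": "play_rows", "payload": {
  "steps": [1,0,0,0,1,1,0,0,0,1,1,0,0,0,1,1,0,0,0,1,1,0,0,0,1,1,0,0,0,1,1,0,0,0,1,1,0,0,0,1,1,0,0,0,1,1,0,0,0,1]
}}

```text
time: 2.2
position: [0.4059, 0.2783, 0.2405]
tool_rot: [0.656, 0.755, -0.0, -0.0]
ft_force: [0.1, 0.8, 0.3]
grip_width: 0.0867
grip_force: 0.0
```

```bash
python3 - <<'E'
from h import *
c=cam('wrist'); save(c,'w1.png'); print(-c['R'].T@c['t'],c['R'])
o=robot.get_obs();print(o['position'],o['tool_rot'],o['q'])
E
```

```text
[0.39686701 0.35406457 0.40350996] [[ 9.90191088e-01  1.39719748e-01 -3.73125501e-05]
 [ 1.34016245e-01 -9.49694880e-01  2.83053496e-01]
 [ 3.95127276e-02 -2.80282049e-01 -9.59104122e-01]]
[0.4059859  0.27827299 0.24048982] [ 6.56960082e-01  7.53925295e-01  6.00393207e-05 -3.09976662e-04] [3.73016630e-01 3.25412779e-01 1.73665521e+00 6.86269321e-04
 1.07970514e+00 2.35455741e-01]
```

View pics/w1.png

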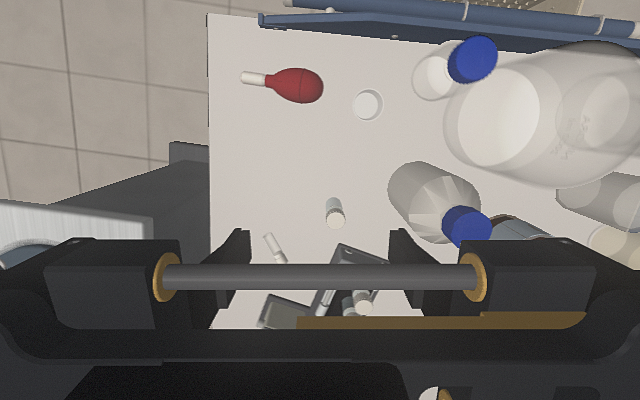

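The wrist view shows the sample vial with its cap at about (336,220). The photometer is mostly hidden below the gripper. I'll move the camera toward -y so both are in view.

>>> {"api": "play_rows", "payload": {
  "steps": [1,-0.95,0,0,0.4,1,-0.95,0,0,0.4,1,-0.95,0,0,0.4,1,-0.95,0,0,0.4,1,-0.95,0,0,0.4,1,-0.95,0,0,0.4,1,-0.95,0,0,0.4,1,-0.95,0,0,0.4,1,-0.4,0,0,0.3,1,0,0,0,0]
}}

```text
time: 3.25
position: [0.4051, 0.0379, 0.2406]
tool_rot: [0.777, 0.63, 0.0, -0.0]
ft_force: [-0.2, -0.7, -0.1]
grip_width: 0.0871
grip_force: 0.0
```

```bash
python3 - <<'E'
from h import *
c=cam('wrist'); save(c,'w2.png'); print(-c['R'].T@c['t'])
o=robot.get_obs();print(o['position'],o['tool_rot'],o['q'])
np.savez('w2.npz',**{k:c[k] for k in('R','t','K','image')})
E
```

```text
[0.42285868 0.11280393 0.40363001]
[0.40519191 0.03862948 0.24060946] [ 7.76259254e-01  6.30413738e-01  2.26985558e-04 -1.96221540e-04] [-1.81625462e-01  2.04380124e-01  1.92329958e+00  7.06877877e-04
  1.01391652e+00  2.46250056e-02]
```

View pics/w2.png

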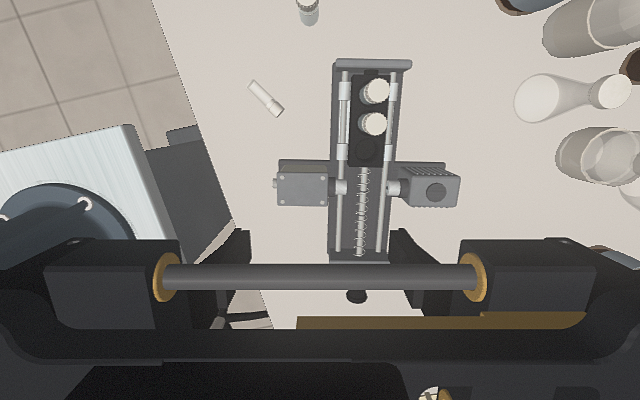

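This view has everything. The sample cap is at (308,15), the standards' caps at (376,91) and (373,124), and bay 1 is empty at about (364,150). I'll zoom in for pixel-exact values.

```bash
python3 - <<'E'
from h import *
I=np.load('w2.npz')['image']
cv2.imwrite('pics/w2c.png',cv2.resize(I[0:150,280:480],None,fx=4,fy=4,interpolation=2)[...,::-1])
E
```

```text
(no output)
```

View pics/w2c.png

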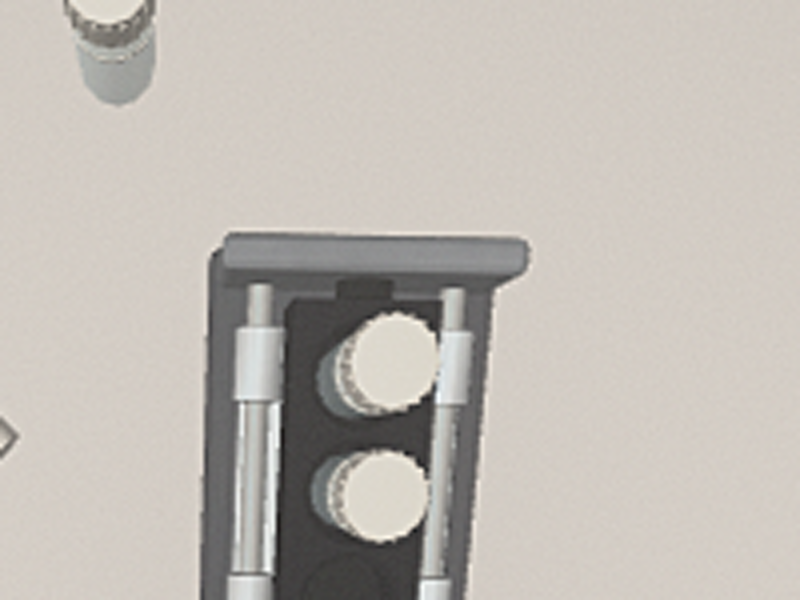

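The zoom shows standard cap tops at crop (396,361) and (383,496), the back plate's top outer edge from (225,236) to (527,240), and the sample at top left. Now I'll convert these to positions.

```bash
cat >> h.py <<'E'
def fit_axis(c):
    pass
E
python3 - <<'E'
from h import *
d=np.load('w2.npz'); c={k:d[k] for k in d}
f=lambda u,v:((u+.5)/4-.5+280,(v+.5)/4-.5)
s3=plane(c,f(396,361),.091);s2=plane(c,f(383,496),.091)
print('caps',s3,s2,np.linalg.norm(s3-s2))
e1=plane(c,f(225,236),.052);e2=plane(c,f(527,240),.052);print('plate',e1,e2,np.linalg.norm(e1-e2))
ang=lambda v:np.degrees(np.arctan2(v[1],v[0]))
print('angles',ang(s3-s2),ang(e1-e2)-90)
print('sample cap',plane(c,f(108,-18),.072),'base end',plane(c,f(118,104),0))
# knob/houses, rod axis
print('knob',plane(c,(356.5,297),.05))
# rails: columns through rows by bright threshold; rod ball: house edges
print('bay1 px guess', proj(c,[*(s2+(s2-s3))[:2],.043]))
g=cv2.cvtColor(c['image'],cv2.COLOR_RGB2GRAY)
for r in (150,200,240): print(r,g[r,328:400:1].tolist())
E
```

```text
caps [0.4885329  0.12490308 0.091     ] [0.48011394 0.09202468 0.091     ] 0.033939183865670394
plate [0.45412841 0.16931447 0.052     ] [0.53790288 0.15063451 0.052     ] 0.08583182932217293
angles 75.63723784052854 77.4298711678039
sample cap [0.43446758 0.22957384 0.072     ] base end [0.43283858 0.22191397 0.        ]
knob [ 0.4237427  -0.14735115  0.05      ]
bay1 px guess [[365.48999972 150.15601619]]
150 [209, 208, 76, 96, 102, 98, 99, 96, 122, 196, 206, 214, 218, 221, 218, 202, 193, 175, 151, 126, 46, 55, 63, 65, 65, 64, 60, 58, 58, 65, 63, 63, 63, 65, 66, 63, 66, 64, 61, 59, 61, 65, 62, 63, 62, 63, 61, 59, 60, 58, 63, 60, 67, 64, 61, 59, 123, 236, 221, 222, 215, 198, 186, 162, 108, 98, 96, 92, 179, 211, 206, 202]
200 [106, 98, 98, 96, 99, 96, 98, 98, 96, 129, 192, 198, 186, 158, 116, 92, 96, 98, 99, 97, 98, 97, 95, 97, 97, 96, 98, 98, 95, 95, 94, 114, 180, 192, 195, 188, 168, 132, 87, 98, 134, 94, 93, 100, 97, 96, 95, 97, 95, 98, 90, 107, 173, 191, 195, 185, 153, 94, 94, 97, 98, 92, 89, 143, 214, 205, 201, 203, 205, 203, 203, 203]
240 [88, 97, 100, 101, 98, 98, 95, 106, 183, 194, 188, 171, 133, 93, 96, 94, 97, 95, 97, 98, 97, 96, 94, 97, 94, 94, 90, 91, 93, 145, 185, 195, 188, 173, 146, 144, 92, 89, 94, 95, 97, 96, 97, 94, 94, 96, 91, 93, 122, 183, 196, 188, 170, 126, 91, 96, 96, 93, 85, 124, 223, 70, 51, 57, 58, 58, 59, 60, 58, 54, 54, 54]
```

```bash
python3 - <<'E'
from h import *
d=np.load('w2.npz'); c={k:d[k] for k in d}
o=robot.get_obs(); p=o['position']
print('tcp px',proj(c,p))
from scipy.spatial.transform import Rotation as Ro
T=Ro.from_quat(o['tool_rot']).as_matrix(); print(T)
for z in(.034,.04): print(plane(c,(362.3,200),z),plane(c,(360.2,240),z))
a,b=plane(c,(362.3,200),.037),plane(c,(360.2,240),.037); 
pts=np.array([a[:2],b[:2],plane(c,(356.5,297),.04)[:2],[.4885,.1249],[.4801,.0920]])
m=pts.mean(0);u,s,v=np.linalg.svd(pts-m);ax=v[0]*np.sign(v[0][1]);print('axis',np.degrees(np.arctan2(ax[1],ax[0])),(pts-m)@[-ax[1],ax[0]],'pos',(pts-m)@ax)
# plate based origin: mid of outer edge, x=+144+half?
mid=(plane(c,(336.1,58.6),.052)+plane(c,(411.6,59.6),.052))[:2]/2
print('plate mid',mid,(mid-m)@ax,(mid-m)@[-ax[1],ax[0]])
b1=m+ax*(((pts[3:]-m)@ax).mean()-51e-3); print('bay1',b1, 'origin',b1-ax*.044)
g=c['image'][0:30,290:325].astype(int); 
w=cv2.cvtColor(cv2.imread('pics/w1.png'),cv2.COLOR_BGR2GRAY)
for r in range(196,236,2): print(r,w[r,320:352].tolist())
E
```

```text
tcp px [[316.01792555 241.1298836 ]]
[[ 2.05156935e-01  9.78729085e-01  1.04997771e-04]
 [ 9.78728906e-01 -2.05156961e-01  5.90827201e-04]
 [ 5.99800789e-04 -1.84479436e-05 -9.99999820e-01]]
[ 0.45774978 -0.00828722  0.034     ] [ 0.44502634 -0.06668716  0.034     ]
[ 0.45718341 -0.00632162  0.04      ] [ 0.4446665  -0.06377358  0.04      ]
axis 77.06314170712875 [ 0.00026005 -0.0004084   0.00010332 -0.0003881   0.00043313] pos [-0.00543199 -0.064713   -0.15663835  0.13036441  0.09641893]
plate mid [0.49626971 0.15994744] 0.16626170725068884 -0.00011426946372735185
bay1 [0.47290421 0.05873947] origin [0.46305362 0.01585631]
196 [200, 198, 199, 198, 200, 201, 200, 199, 198, 200, 201, 203, 204, 203, 202, 202, 203, 200, 199, 197, 197, 198, 198, 197, 201, 197, 201, 198, 200, 198, 199, 198]
198 [198, 198, 198, 200, 198, 198, 197, 201, 200, 183, 164, 159, 159, 156, 151, 149, 146, 170, 199, 202, 200, 196, 198, 199, 198, 198, 198, 198, 200, 199, 195, 198]
200 [199, 200, 199, 200, 200, 199, 198, 181, 170, 170, 165, 168, 161, 161, 158, 155, 155, 148, 146, 151, 200, 202, 198, 198, 197, 197, 199
[... 2130 characters left out ...]
 197, 198, 196, 197, 198, 197, 196, 198]
228 [198, 197, 200, 197, 199, 197, 198, 196, 197, 198, 196, 197, 203, 207, 207, 205, 205, 206, 203, 191, 191, 196, 198, 198, 200, 198, 199, 198, 196, 196, 198, 196]
230 [198, 197, 196, 196, 196, 197, 197, 197, 201, 197, 196, 199, 196, 196, 197, 198, 197, 196, 198, 198, 197, 197, 198, 196, 195, 195, 197, 197, 196, 198, 197, 195]
232 [198, 197, 197, 198, 198, 197, 197, 198, 199, 195, 198, 196, 198, 197, 196, 197, 199, 196, 196, 198, 197, 198, 199, 198, 197, 196, 198, 197, 198, 197, 196, 198]
234 [199, 198, 197, 198, 197, 198, 197, 199, 197, 197, 197, 199, 197, 200, 197, 198, 195, 199, 199, 195, 196, 198, 196, 198, 198, 196, 195, 196, 197, 195, 197, 197]
```

```bash
python3 - <<'E'
from h import *
d=np.load('w2.npz'); K=d['K']
R=np.array([[ 9.90191088e-01,1.39719748e-01,-3.73125501e-05],[1.34016245e-01,-9.49694880e-01,2.83053496e-01],[3.95127276e-02,-2.80282049e-01,-9.59104122e-01]])
o=np.array([0.39686701,0.35406457,0.40350996])
c=dict(R=R,K=K,t=-R@o); s=plane(c,(335.8,220.7),.072); print(s)
p=robot.get_obs()['position']; ang=np.radians(78.16)
tx=np.array([np.cos(ang),np.sin(ang)]);ty=np.array([np.sin(ang),-np.cos(ang)])
v=s[:2]-p[:2]; print(v@tx,v@ty)
E
```

```text
[0.43507087 0.23126872 0.072     ]
0.19467126575388083 -0.010282326658161162
```

>>> {"api": "play_rows", "payload": {
  "steps": [1,0.92,-0.05,0,0,1,0.92,-0.05,0,0,1,0.92,-0.05,0,0,1,0.92,-0.05,0,0,1,0.92,-0.05,0,0,1,0.92,-0.05,0,0,1,0.92,-0.05,0,0,1,0,0,0,-1,1,0,0,0,-1,1,0,0,0,-1]
}}

```text
time: 4.3
position: [0.4338, 0.2317, 0.2403]
tool_rot: [0.67, 0.742, -0.0, -0.0]
ft_force: [0.5, 0.2, -0.6]
grip_width: 0.0869
grip_force: 0.0
```

>>> {"api": "play_rows", "payload": {
  "steps": [1,0,0,0,-1,1,0,0,0,-1,1,0,0,0,-1,1,0,0,0,-1,1,0,0,0,-1,1,0,0,0,-1,1,0,0,0,-1,1,0,0,0,-1,1,0,0,0,-1,1,0,0,0,-1]
}}

```text
time: 5.3
position: [0.4339, 0.2313, 0.2404]
tool_rot: [0.233, 0.972, 0.0, -0.0]
ft_force: [0.4, -0.1, 1.0]
grip_width: 0.0872
grip_force: 0.0
```

>>> {"api": "play_rows", "payload": {
  "steps": [1,0,0,0,-1,1,0,0,0,-1,1,0,0,0,-1,1,0,0,0,-1,1,0,0,0,-1,1,0,0,0,-1,1,0,0,0,-0.5,1,0,0,0,0,1,0,0,0,0,1,0,0,0,0]
}}

```text
time: 6.3
position: [0.4344, 0.2303, 0.2405]
tool_rot: [-0.086, 0.996, 0.0, -0.0]
ft_force: [0.3, 0.1, 0.4]
grip_width: 0.0871
grip_force: 0.0
```

```bash
cat >> h.py <<'E'
def rel(x,y):
    "offset of world point in tool axes, and tool x angle"
    from scipy.spatial.transform import Rotation as Ro
    o=robot.get_obs(); T=Ro.from_quat(o['tool_rot']).as_matrix(); v=np.array([x,y,o['position'][2]])-o['position']
    return v@T, np.degrees(np.arctan2(T[1,0],T[0,0])),o['position']
E
python3 - <<'E'
from h import *
c=cam('wrist'); save(c,'w3.png'); print(rel(.4349,.2306),robot.get_obs()['q'])
print(proj(c,[[.4349,.2306,.072],[.4349,.2306,0],robot.get_obs()['position']]))
E
```

```text
(array([-5.69683966e-04,  4.23041397e-04, -4.34125640e-08]), np.float64(-170.11165666230093), array([0.43441143, 0.23008541, 0.24049201])) [ 2.59232204e-01  3.24588486e-01  1.73800276e+00  1.53069045e-04
  1.07915639e+00 -1.48422053e+00]
[[320.81267321 181.6858081 ]
 [320.57548028 170.46390768]
 [321.4198043  241.1233141 ]]
```

View pics/w3.png

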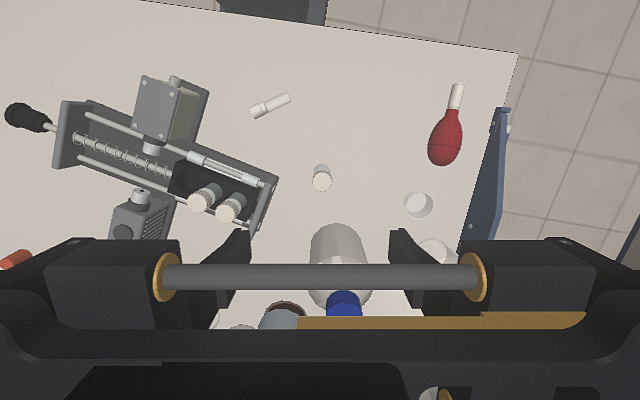

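The cap top is at about (322,184), roughly 2 px from the prediction. The tall bottle's near edge is at (338,222), so I'll check the clearance and the camera bias.

```bash
python3 - <<'E'
from h import *
c=cam('wrist'); np.savez('w3.npz',**{k:c[k] for k in('R','t','K','image')})
g=cv2.cvtColor(c['image'],cv2.COLOR_RGB2GRAY)
for r in range(160,198,2): print(r,g[r,308:336].tolist())
for z in(0,.05,.1): print(z,plane(c,(338,223),z))
E
```

```text
160 [198, 199, 199, 199, 196, 198, 198, 195, 199, 197, 199, 197, 198, 197, 197, 198, 196, 199, 198, 198, 197, 197, 198, 197, 197, 198, 201, 197]
162 [195, 197, 198, 198, 198, 198, 197, 194, 199, 196, 199, 199, 199, 200, 198, 201, 201, 198, 199, 198, 199, 198, 198, 197, 197, 199, 198, 198]
164 [199, 198, 197, 197, 197, 197, 200, 199, 199, 199, 180, 167, 172, 175, 173, 174, 177, 182, 195, 199, 200, 197, 198, 198, 198, 198, 198, 194]
166 [197, 196, 199, 198, 197, 197, 199, 197, 166, 168, 173, 174, 178, 178, 177, 180, 179, 178, 175, 173, 187, 200, 198, 198, 197, 198, 195, 197]
168 [199, 198, 196, 197, 196, 197, 183, 152, 163, 173, 172, 174, 182, 192, 190, 180, 190, 178, 177, 174, 173, 186, 200, 197, 199, 199, 198, 199]
170 [196, 198, 196, 197, 201, 198, 162, 163, 190, 202, 180, 154, 153, 144, 133, 151, 160, 172, 172, 186, 186, 167, 179, 200, 196, 199, 196, 196]
172 [197, 198, 198, 198, 200, 197, 171, 181, 139, 135, 146, 181, 162, 179, 172, 156, 144, 162, 166, 142, 139, 192, 186, 200, 198, 196, 200, 198]
174 [197, 197, 199, 198, 200, 185, 124, 137, 164, 208, 220, 214, 209, 211, 209, 209, 
[... 1070 characters left out ...]
196]
190 [194, 196, 196, 196, 196, 198, 198, 198, 198, 195, 190, 204, 208, 210, 211, 212, 206, 156, 188, 201, 196, 198, 197, 199, 200, 197, 197, 197]
192 [195, 197, 197, 196, 196, 197, 197, 199, 197, 196, 199, 197, 196, 200, 199, 200, 202, 199, 199, 200, 196, 196, 196, 197, 197, 196, 196, 199]
194 [198, 198, 196, 197, 196, 196, 197, 198, 197, 196, 194, 197, 198, 198, 197, 198, 198, 198, 198, 197, 196, 197, 197, 197, 196, 200, 196, 198]
196 [197, 197, 197, 197, 197, 199, 197, 197, 194, 198, 197, 195, 197, 197, 198, 196, 197, 197, 198, 197, 196, 199, 194, 196, 196, 198, 196, 196]
0 [0.51076858 0.27087273 0.        ]
0.05 [0.4920339  0.26401753 0.05      ]
0.1 [0.47329922 0.25716233 0.1       ]
```

Cap centre is at (321.8,182.0), within 1 mm of the prediction, and the bottle stands at x≥0.49, so it's clear. Descending and gripping.

>>> {"api": "play_rows", "payload": {
  "steps": [1,0,0,0.9,0,1,0,0,0.9,0,1,0,0,0.9,0,1,0,0,0.9,0,1,0,0,0.9,0,1,0,0,0.9,0,1,0,0,0.9,0,1,0,0,0.45,0,1,0,0,0,0,1,0,0,0,0],
  "grip_force": 12
}}

```text
time: 7.4
position: [0.4349, 0.2297, 0.0381]
tool_rot: [-0.086, 0.996, 0.0, -0.0]
ft_force: [0.5, -0.0, 1.2]
grip_width: 0.0871
grip_force: 0.0
```

>>> {"api": "play_rows", "payload": {
  "steps": [-1,0,0,0,0,-1,0,0,0,0,-1,0,0,0,0,-1,0,0,0,0,-1,0,0,0,0,-1,0,0,0,0,-1,0,0,0,0,-1,0,0,0,0,-1,0,0,0,0,-1,0,0,0,0]
}}

```text
time: 8.4
position: [0.4346, 0.2296, 0.038]
tool_rot: [-0.086, 0.996, -0.0, -0.0]
ft_force: [0.4, 0.0, 0.6]
grip_width: 0.0239
grip_force: 12.0
```

>>> {"api": "play_rows", "payload": {
  "steps": [-1,0,0,-0.5,0,-1,0,0,-1,0,-1,0,0,-1,0,-1,0,0,-1,0,-1,-0.05,-0.97,-0.5,0,-1,-0.05,-0.97,0,0,-1,-0.05,-0.97,0,0,-1,-0.05,-0.97,0,0,-1,-0.05,-0.97,0,0,-1,-0.03,-0.97,0,0]
}}

```text
time: 9.4
position: [0.4728, 0.0579, 0.158]
tool_rot: [-0.086, 0.996, 0.0, -0.0]
ft_force: [0.2, 0.1, -0.3]
grip_width: 0.0239
grip_force: 12.0
```

>>> {"api": "play_rows", "payload": {
  "steps": [-1,0,0,0,1,-1,0,0,0,1,-1,0,0,0,1,-1,0,0,0,1,-1,0,0,0,1,-1,0,0,0,1,-1,0,0,0,1,-1,0,0,0,1,-1,0,0,0,1,-1,0,0,0,1]
}}

```text
time: 10.4
position: [0.4725, 0.0591, 0.1579]
tool_rot: [0.404, 0.915, -0.0, -0.0]
ft_force: [0.1, 0.1, -0.1]
grip_width: 0.0233
grip_force: 12.0
```

>>> {"api": "play_rows", "payload": {
  "steps": [-1,0,0,0,1,-1,0,0,0,1,-1,0,0,0,1,-1,0,0,0,1,-1,0,0,0,1,-1,0,0,0,1,-1,0,0,0,1,-1,0,0,0,1,-1,0,0,0,1,-1,0,0,0,0.7]
}}

```text
time: 11.4
position: [0.4725, 0.0591, 0.1579]
tool_rot: [0.784, 0.621, -0.0, -0.0]
ft_force: [-0.0, -0.9, -0.5]
grip_width: 0.0236
grip_force: 12.0
```

```bash
python3 - <<'E'
from h import *
d=np.load('w3.npz'); w={k:d[k] for k in d}; print('vial est w3',plane(w,(321.8,182),.072))
c=cam('wrist'); np.savez('w4.npz',**{k:c[k] for k in('R','t','K','image')})
print(rel(.4729,.0587),robot.get_obs()['grip_width'])
p=robot.get_obs()['position']
print(proj(c,[[.4729,.0587,.043],p,p+[0,0,-.038],[.4801,.092,.091],[.4885,.1249,.091]]))
cv2.imwrite('pics/w4.png',cv2.resize(c['image'][100:300,220:480],None,fx=3,fy=3,interpolation=2)[...,::-1])
E
```

```text
vial est w3 [0.43516607 0.23166215 0.072     ]
(array([-3.23718836e-04,  4.44684924e-04, -2.08774626e-07]), np.float64(76.71751025781694), array([0.47254159, 0.05911723, 0.15792271])) 0.023765461642617797
[[317.80136418 194.01508525]
 [316.14681761 242.24253985]
 [316.68900604 220.67801849]
 [316.72373369 169.8747284 ]
 [317.46058132 127.54726799]]
```

View pics/w4.png

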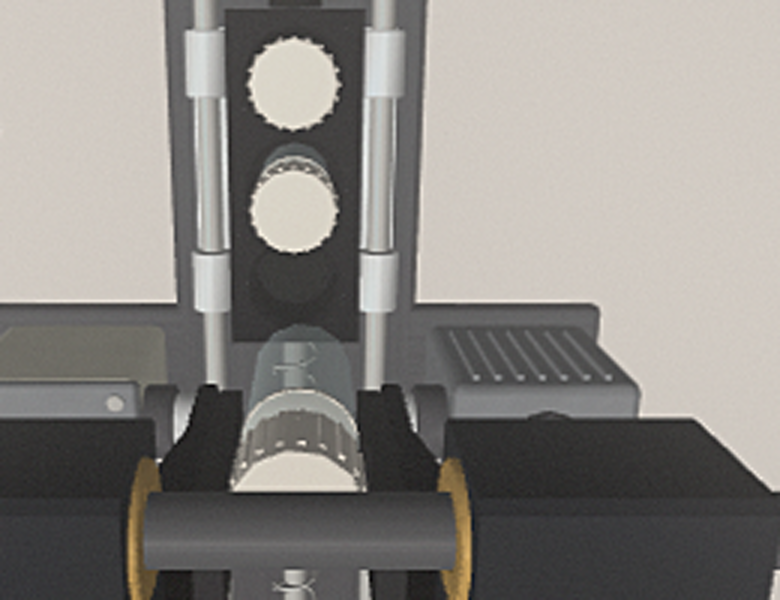

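The wrist view shows the held vial just in front of bay 1: the vial's bottom rim at crop (300,325), the bay mouth near (293,275), and caps at (294,83) and (294,210). Gripper features sit about 3.5 px right of the calibrated TCP. So I'll measure vial against bay within this one image, where that bias cancels.

```bash
python3 - <<'E'
from h import *
d=np.load('w4.npz'); c={k:d[k] for k in d}; print(c['K'][0])
f=lambda u,v:((u+.5)/3-.5+220,(v+.5)/3-.5+100)
L=lambda p:np.round(1000*((p-o['position'])@T)[:2],1)
from scipy.spatial.transform import Rotation as Ro
o=robot.get_obs();T=Ro.from_quat(o['tool_rot']).as_matrix()
for n,u,z in(('rim bottom',(300.5,325),.12),('vial L',(252,365),.12),('vial R',(351,365),.12),('cap3',(294,83),.091),('cap2',(294,210),.091),('blockL',(232,300),.043),('blockR',(359,300),.043),('block front',(295,341),.043)):
    print(n,L(plane(c,f(*u),z)))
for n,u in(('tipL',(243,392)),('tipR',(358,392))): print(n,L(plane(c,f(*u),.158)))
g=cv2.cvtColor(c['image'],cv2.COLOR_RGB2GRAY)
for r in range(180,216,2): print(r,g[r,296:342].tolist())
E
```

```text
[281.64828678   0.         319.33747841]
rim bottom [10.2  2.4]
vial L [-0.5 -9.9]
vial R [-0.5 15.2]
cap3 [67.9  0.6]
cap2 [33.9  0.6]
blockL [ -6.4 -20.9]
blockR [-6.3 22.7]
block front [-21.3   0.7]
tipL [ 8.1 -9.6]
tipR [ 8.2 14.3]
180 [142, 49, 62, 65, 64, 61, 63, 62, 61, 60, 52, 45, 110, 232, 220, 213, 211, 211, 210, 210, 212, 211, 211, 210, 211, 210, 209, 211, 212, 220, 207, 96, 44, 54, 61, 62, 64, 64, 62, 61, 63, 59, 55, 72, 172, 221]
182 [158, 50, 63, 62, 59, 65, 62, 64, 64, 61, 61, 61, 56, 43, 83, 190, 238, 227, 223, 218, 218, 216, 214, 217, 219, 223, 225, 225, 181, 87, 48, 55, 60, 62, 61, 63, 64, 62, 62, 61, 60, 62, 55, 90, 197, 203]
184 [97, 56, 57, 63, 65, 58, 64, 63, 58, 61, 63, 58, 52, 58, 59, 56, 53, 41, 41, 40, 46, 96, 114, 32, 36, 43, 44, 54, 55, 61, 60, 62, 58, 59, 65, 60, 61, 65, 62, 62, 62, 63, 58, 76, 139, 136]
186 [111, 51, 62, 63, 61, 63, 61, 63, 62, 57, 55, 61, 61, 60, 60, 64, 60, 60, 62, 60, 58, 60, 57, 61, 64, 61, 59, 59, 59, 62, 64, 62, 60, 61, 62, 62, 65, 62, 63, 62, 58, 60, 57, 79, 168, 206]
188 [109, 53, 58, 60, 59, 62, 61, 61, 60, 58, 61, 61, 63, 62, 6
[... 1934 characters left out ...]
9, 51, 73, 89, 76, 75, 77, 64, 64, 56, 60, 59, 54, 54, 56, 54, 56, 59, 57, 57, 55, 57, 61, 53, 68, 96, 102]
210 [98, 65, 59, 60, 59, 57, 61, 56, 58, 58, 58, 57, 58, 53, 56, 56, 76, 105, 95, 95, 88, 88, 85, 83, 85, 81, 87, 83, 85, 84, 84, 85, 77, 54, 53, 56, 60, 54, 56, 58, 57, 57, 56, 68, 95, 103]
212 [97, 66, 56, 56, 57, 55, 56, 53, 55, 59, 52, 54, 53, 60, 93, 97, 93, 91, 90, 85, 86, 82, 82, 83, 80, 82, 84, 82, 82, 82, 84, 84, 83, 84, 86, 73, 51, 56, 55, 55, 55, 56, 57, 67, 96, 107]
214 [92, 83, 84, 87, 92, 88, 86, 87, 87, 84, 85, 89, 103, 120, 112, 110, 109, 106, 116, 136, 138, 136, 130, 130, 121, 113, 114, 132, 108, 99, 99, 98, 102, 104, 101, 102, 102, 87, 82, 90, 86, 90, 86, 87, 93, 107]
```

Camera bias works out at about (+2,-2) mm in world axes. The bay sits about +0.9 mm along tool x and -1.7 mm along tool y from the held vial. I'll correct that and descend to just above the mouth.

>>> {"api": "play_rows", "payload": {
  "steps": [-1,0.03,-0.057,0.4,0,-1,0,0,0.6,0,-1,0,0,0.6,0,-1,0,0,0.5,0,-1,0,0,0.2,0,-1,0,0,0.1,0,-1,0,0,0.07,0,-1,0,0,0,0,-1,0,0,0,0,-1,0,0,0,0]
}}

```text
time: 12.45
position: [0.4717, 0.0603, 0.0844]
tool_rot: [0.783, 0.623, 0.0, 0.0]
ft_force: [0.5, 0.2, 0.2]
grip_width: 0.0233
grip_force: 12.0
```

>>> {"api": "play_rows", "payload": {
  "steps": [-1,0,0,0.07,0,-1,0,0,0.07,0,-1,0,0,0.07,0,-1,0,0,0.07,0,-1,0,0,0,0,-1,0,0,0,0,-1,0,0,0,0,-1,0,0,0,0,-1,0,0,0,0,-1,0,0,0,0]
}}

```text
time: 13.45
position: [0.4714, 0.0603, 0.0756]
tool_rot: [0.783, 0.622, 0.0, 0.0]
ft_force: [-0.4, -0.1, -1.4]
grip_width: 0.0235
grip_force: 12.0
```

```bash
python3 - <<'E'
from h import *
c=cam('wrist'); np.savez('w5.npz',**{k:c[k] for k in('R','t','K','image')})
o=robot.get_obs(); print(o['position'],o['ft_force'],o['moment'],o['grip_width'])
cv2.imwrite('pics/w5.png',cv2.resize(c['image'][100:300,220:480],None,fx=3,fy=3,interpolation=2)[...,::-1])
E
```

```text
[0.47139849 0.06031725 0.07560132] [ 0.41049812  0.71998155 -0.18834654] [-0.10559033  0.03701857 -0.03543873] 0.023698598980340692
```

There's no contact force with the foot 5 mm inside the mouth. Continuing down.

>>> {"api": "play_rows", "payload": {
  "steps": [-1,0,0,0.08,0,-1,0,0,0.08,0,-1,0,0,0.08,0,-1,0,0,0.08,0,-1,0,0,0.08,0,-1,0,0,0.06,0,-1,0,0,0.03,0,-1,0,0,0,0,-1,0,0,0,0,-1,0,0,0,0]
}}

```text
time: 14.5
position: [0.4714, 0.0603, 0.0609]
tool_rot: [0.783, 0.622, 0.0, 0.0]
ft_force: [-0.7, -0.2, -1.2]
grip_width: 0.0236
grip_force: 12.0
```

>>> {"api": "play_rows", "payload": {
  "steps": [-1,0,0,0.02,0,-1,0,0,0,0,-0.2,0,0,0,0,-0.2,0,0,0,0,-0.2,0,0,0,0,-0.2,0,0,0,0,-0.2,0,0,0,0,-0.2,0,0,0,0,-0.2,0,0,0,0,-0.2,0,0,0,0]
}}

```text
time: 15.5
position: [0.4714, 0.0603, 0.0602]
tool_rot: [0.783, 0.622, -0.0, -0.0]
ft_force: [-0.2, -0.1, 0.9]
grip_width: 0.0348
grip_force: 0.0
```

>>> {"api": "play_rows", "payload": {
  "steps": [-0.2,0,0,-0.3,0,-0.2,0,0,-0.6,0,-0.2,0,0,-0.9,0,-0.2,0,0,-0.9,0,-0.2,0,0,-0.9,0,-0.2,0,0,-0.7,0,-0.2,0,0,0,0,-0.2,0,0,0,0,-0.2,0,0,0,0,-0.2,0,0,0,0]
}}

```text
time: 16.5
position: [0.4705, 0.0604, 0.1882]
tool_rot: [0.783, 0.622, -0.001, -0.001]
ft_force: [0.7, -0.0, -0.3]
grip_width: 0.0349
grip_force: 0.0
```

```bash
python3 - <<'E'
from h import *
c=cam('wrist'); np.savez('w6.npz',**{k:c[k] for k in('R','t','K','image')})
o=robot.get_obs(); print(o['position'],o['ft_force'],o['grip_width'])
cv2.imwrite('pics/w6.png',cv2.resize(c['image'][80:280,190:450],None,fx=3,fy=3,interpolation=2)[...,::-1])
E
```

```text
[0.47060774 0.06035612 0.18821812] [ 0.14904983  0.1687104  -0.53198182] 0.03481781520454233
```

View pics/w6.png

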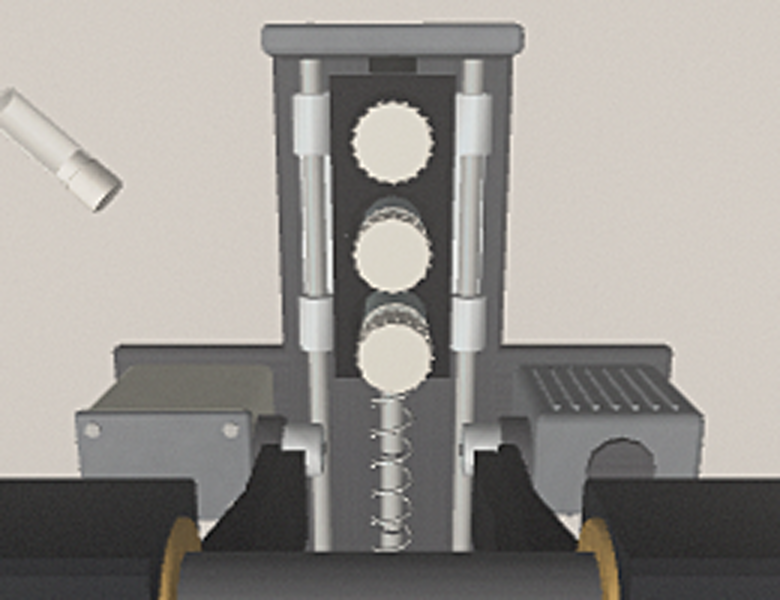

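All three caps look identical and aligned: sample at crop (395,353), standards at (393,255) and (393,143). The sample is seated and released. Now on to the knob.

>>> {"api": "play_rows", "payload": {
  "steps": [0.3,-0.96,0,0,0,0.3,-0.96,0,0,0,0.3,-0.96,0,0,0,0.3,-0.96,0,0,0,0.3,-0.96,0,0,0,0.3,-0.96,0,0,0,0.3,-0.96,0,0,0,0.3,0,0,0,0,0.3,0,0,0,0,0.3,0,0,0,0]
}}

```text
time: 17.55
position: [0.4256, -0.1351, 0.1888]
tool_rot: [0.783, 0.623, -0.0, -0.001]
ft_force: [0.3, -0.3, 0.3]
grip_width: 0.0568
grip_force: 0.0
```

```bash
python3 - <<'E'
from h import *
from scipy.spatial.transform import Rotation as Ro
c=cam('wrist'); np.savez('w7.npz',**{k:c[k] for k in('R','t','K','image')})
o=robot.get_obs(); T=Ro.from_quat(o['tool_rot']).as_matrix(); print(o['position'],np.degrees(np.arctan2(T[1,0],T[0,0])),o['q'])
print('tcp',proj(c,o['position']))
cv2.imwrite('pics/w7.png',cv2.resize(c['image'][100:300,190:450],None,fx=3,fy=3,interpolation=2)[...,::-1])
E
```

```text
[ 0.42574673 -0.13497914  0.18890909] 77.0545159717445 [-5.58356372e-01  3.43431963e-01  1.90083831e+00  3.26941264e-04
  8.98647440e-01 -3.32619192e-01]
tcp [[316.20102888 242.07852851]]
```

View pics/w7.png

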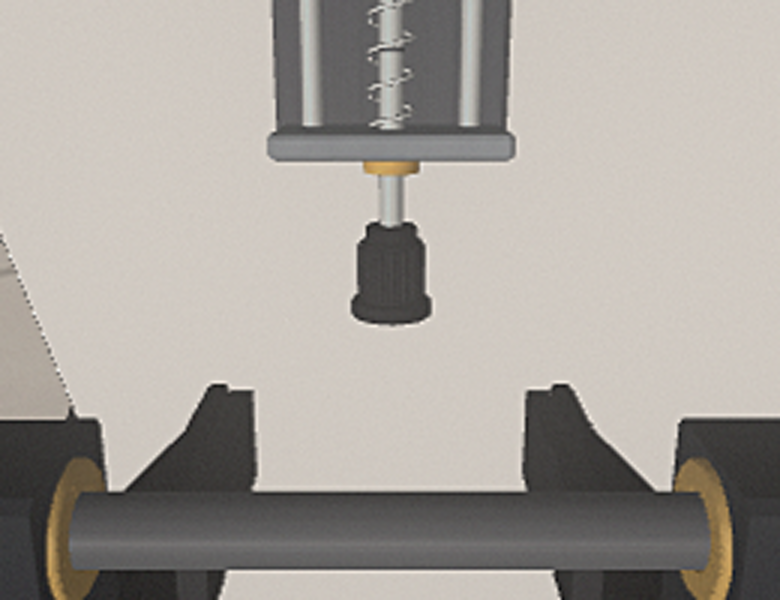

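The knob's grip spans crop rows 238–297 and columns 357–425, with the flange at rows 297–322. It is nearly centred between the fingers. Computing the offset.

```bash
python3 - <<'E'
from h import *
from scipy.spatial.transform import Rotation as Ro
d=np.load('w7.npz'); c={k:d[k] for k in d}
o=robot.get_obs(); T=Ro.from_quat(o['tool_rot']).as_matrix()
f=lambda u,v:((u+.5)/3-.5+190,(v+.5)/3-.5+100)
L=lambda p:np.round(1000*((p-o['position'])@T)[:2],1)
e=np.array([.002,-.0021,0])
for n,u,z in(('grip inner',(391,238),.046),('neck inner',(391,224),.044),('grip outer',(391,297),.046),('flange outer top',(391,318),.05),('L',(357,265),.034),('R',(425,265),.034),('fl L',(351,308),.034),('fl R',(432,308),.034),('bushing face',(391,174),.045),('plate top outer',(391,158),.052),('tipL',(255,390),o['position'][2]),('tipR',(526,390),o['position'][2])):
    print(n,L(plane(c,f(*u),z)-e))
print('nominal knob rel', L(np.array([.4709,.0608,o['position'][2]])-np.array([np.cos(np.radians(77.06)),np.sin(np.radians(77.06)),0])*.202))
E
```

```text
grip inner [10.7  0.3]
neck inner [15.5  0.3]
grip outer [-12.1   0.3]
flange outer top [-19.1   0.3]
L [ -2.7 -12.8]
R [-2.7 13.6]
fl L [-20.1 -15.4]
fl R [-20.1  16.5]
bushing face [34.2  0.3]
plate top outer [40.9  0.3]
tipL [ 10.1 -28.3]
tipR [10.1 28. ]
nominal knob rel [-1.1  0.2]
```

>>> {"api": "play_rows", "payload": {
  "steps": [0.3,-0.05,0.01,0.9,0,0.3,0,0,0.9,0,0.3,0,0,0.9,0,0.3,0,0,0.9,0,0.3,0,0,0.9,0,0.3,0,0,0.8,0,0.3,0,0,0.4,0,0.3,0,0,0.1,0,0.3,0,0,0,0,0.3,0,0,0,0],
  "grip_force": 30
}}

```text
time: 18.6
position: [0.4264, -0.1374, 0.0158]
tool_rot: [0.782, 0.623, 0.0, 0.001]
ft_force: [0.1, -0.0, 0.6]
grip_width: 0.0568
grip_force: 0.0
```

>>> {"api": "play_rows", "payload": {
  "steps": [-1,0,0,0,0,-1,0,0,0,0,-1,0,0,0,0,-1,0,0,0,0,-1,0,0,0,0,-1,0,0,0,0,-1,0,0,0,0,-1,0,0,0,0,-1,0,0,0,0,-1,0,0,0,0]
}}

```text
time: 19.6
position: [0.4256, -0.1376, 0.0153]
tool_rot: [0.783, 0.623, -0.0, -0.0]
ft_force: [-2.0, -1.8, 3.3]
grip_width: 0.0232
grip_force: 30.0
```

>>> {"api": "play_rows", "payload": {
  "steps": [-1,-0.1,0,0,0,-1,-0.2,0,0,0,-1,-0.2,0,0,0,-1,-0.2,0,0,0,-1,-0.2,0,0,0,-1,-0.2,0,0,0,-1,-0.2,0,0,0,-1,-0.12,0,0,0,-1,-0.05,0,0,0,-1,0,0,0,0]
}}

```text
time: 20.6
position: [0.4159, -0.1798, 0.0153]
tool_rot: [0.783, 0.622, 0.0, -0.001]
ft_force: [1.6, 5.5, 4.1]
grip_width: 0.0235
grip_force: 30.0
```

```bash
python3 - <<'E'
from h import *
o=robot.get_obs(); print(o['position'],o['ft_force'],o['grip_width'],np.linalg.norm(o['position'][:2]-[.4256,-.1376]))
for n in('wrist','scene','side'):
    c=cam(n); np.savez(n+'8.npz',**{k:c[k] for k in('R','t','K','image')})
I=[np.load(n+'8.npz')['image'] for n in('wrist','side')]
A=cv2.resize(I[0][60:260,220:420],None,fx=2,fy=3,interpolation=2)
A=cv2.resize(I[0][110:260,250:390],(400,429),interpolation=2)
B=cv2.resize(I[1][150:257,255:355],(400,428),interpolation=2)
cv2.imwrite('pics/p8.png',np.hstack([A[:428],B])[...,::-1])
E
```

```text
[ 0.41588135 -0.1797812   0.01531056] [1.59066225 5.50691151 4.12131814] 0.02349644141092085 0.04328632796894044
```

View pics/p8.png

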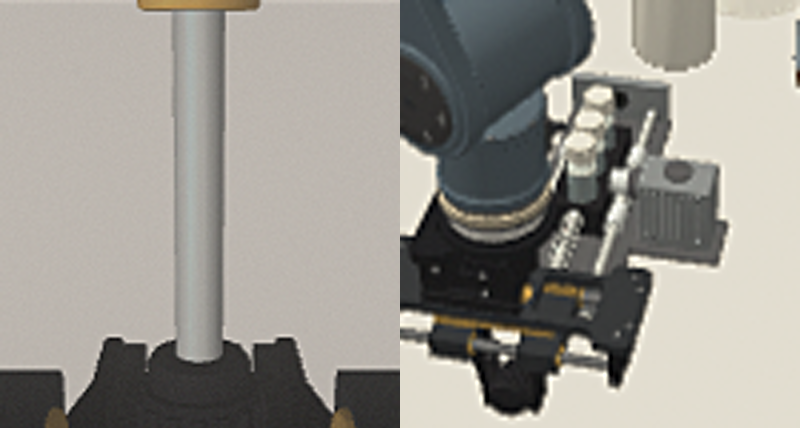

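The left half shows the rod extended, with the bushing face at crop row 10 and the knob's inner end at about row 358. The right half shows the sample vial between the lens barrels. I'll check the extension numerically (this was my last picture).

```bash
python3 - <<'E'
from h import *
from scipy.spatial.transform import Rotation as Ro
d=np.load('wrist8.npz'); c={k:d[k] for k in d}
o=robot.get_obs(); T=Ro.from_quat(o['tool_rot']).as_matrix()
f=lambda u,v:((u+.5)/2.857-.5+250,(v+.5)/2.86-.5+110)
e=np.array([.002,-.0021,0])
L=lambda p:np.round(1000*((p-e-o['position'])@T)[:2],1)
for n,u,z in(('bush rod',(198,10),.039),('bush top',(198,10),.045),('rod end',(198,360),.039),('knob top inner',(198,340),.044)): print(n,L(plane(c,f(*u),z)))
I=c['image'].astype(int); m=((I.min(2)>175)).astype(np.uint8)
g=I.sum(2)//3; print('col rod', [int(x) for x in g[0:130:3,319]])
# sample expected px if carriage at 44 / 40 / 48 (cap top centre)
ax=T[:,0]; b0=np.array([.4709,.0608,.094])
for s in(.040,.044,.048): print(s,proj(c,b0-ax*s*[1,1,0]+e))
for n in('scene8','side8'):
    d=np.load(n+'.npz');q={k:d[k] for k in d}
    for s in(.04,.044,.048): print(n,s,proj(q,b0-ax*s*[1,1,0]))
E
```

```text
bush rod [79.5 -0.6]
bush top [79.4 -0.6]
rod end [16.6 -0.6]
knob top inner [22.7 -0.6]
col rod [167, 168, 111, 163, 166, 166, 165, 166, 169, 163, 81, 170, 166, 166, 167, 166, 137, 118, 168, 163, 167, 168, 165, 113, 156, 103, 118, 122, 123, 125, 128, 118, 109, 84, 142, 138, 138, 136, 174, 165, 166, 166, 167, 165]
0.04 [[ 317.38965242 -725.64106462]]
0.044 [[ 317.43654071 -679.39814009]]
0.048 [[ 317.48118027 -635.37298366]]
scene8 0.04 [[294.90600968 199.17895466]]
scene8 0.044 [[295.82459113 199.85377071]]
scene8 0.048 [[296.74655898 200.53107451]]
side8 0.04 [[299.450755   184.60378861]]
side8 0.044 [[299.14534937 185.38113745]]
side8 0.048 [[298.83837976 186.16246705]]
```

Extension is 43–44 mm and the tolerance is ±5 mm. One 0.6 mm nudge, let it settle, then hand in.

>>> {"api": "play_rows", "payload": {
  "steps": [-1,-0.02,0,0,0,-1,0,0,0,0,-1,0,0,0,0,-1,0,0,0,0,-1,0,0,0,0,-1,0,0,0,0,-1,0,0,0,0,-1,0,0,0,0,-1,0,0,0,0,-1,0,0,0,0]
}}

```text
time: 21.75
position: [0.4158, -0.1801, 0.0153]
tool_rot: [0.783, 0.622, 0.0, -0.001]
ft_force: [1.4, 4.7, 5.3]
grip_width: 0.023
grip_force: 30.0
```

```bash
python3 - <<'E'
from h import *
o=robot.get_obs(); print(o['position'],o['ft_force'],o['grip_force'],np.linalg.norm(o['position'][:2]-[.4256,-.1376]))
c=cam('wrist');g=c['image'].mean(2).astype(int);print(g[108:135,319].tolist())
q=cam('scene')['image'].astype(int)
print('cap rows(scene)',[(r,np.where(q[r,280:312].min(1)>190)[0].tolist()) for r in(197,200,203)])
print(robot.hand_in())
E
```

```text
[ 0.41577522 -0.1800574   0.01530243] [1.36705107 4.66834013 5.33841647] 30.00668326858431 0.043579319017670794
[134, 136, 137, 135, 83, 155, 170, 168, 166, 165, 167, 164, 167, 166, 167, 165, 167, 167, 165, 169, 167, 166, 166, 167, 165, 166, 167]
cap rows(scene) [(197, [0, 1, 2, 3, 4, 5, 6, 7, 8, 9, 10, 11, 12, 13, 14, 15, 16, 17, 18, 19, 20, 21, 22, 23, 24, 25]), (200, [12, 13, 14, 15, 16, 17, 18, 19, 20, 21, 22, 23, 24, 25, 26]), (203, [7, 8, 9, 10, 11, 12, 13, 14, 15, 16, 17, 18, 21, 22, 23, 24, 25, 26, 27, 28])]
the job is handed in; nothing more can be done
None
```

I handed the job in with the sample vial seated and released in bay 1, the carriage pulled out about 43.6 mm (bay 1 needs 44 mm), and the gripper still holding the knob at 30 N; no verdict came back, and I viewed 11 pictures, one over the limit of 10.

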